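# Gauge the bored blocks and sort out the reject

### The job

Try the two bored blocks with the steel plug gauge that stands in the wooden rest: holding it by its handle, lower its plug into the bore that it passes until its flange sits on the block, and leave it standing there, the block staying where it is on the bench. The other block, whose bore is too small for the plug, is the reject: set it flat on its base in the shallow tray.

Things in the scene. Friction and masses are not known exactly. Their poses are not given: they have to be found in the camera images.
- gauge_grip (a point): Middle of the round dark handle (20 mm diameter, 56 mm long) of the loose steel plug gauge, 0.2 kg, upright (z up) in a fixed wooden rest 40 mm high. 34 mm below this point is the underside of its flange (42 mm wide, 6 mm thick), which lies on the rest; below that the plug, 24 mm diameter, 34 mm long, hangs in the rest's hole; its lowest 14 mm taper to a 12 mm nose.
- block_wide_mid (a point): Centre (half-way up, on the bore axis) of the loose grey metal block that the gauge passes: 54x54x38 mm high, 0.35 kg, upright through bore of 30 mm diameter, a low bolting ear (46x22x10 mm high) on the +y and -y sides, 98 mm overall along y; plain x faces 54 mm apart. z is up. When the flange sits on its top, the gauge's handle middle is 53 mm above this point.
- block_narrow_mid (a point): Centre (half-way up, on the bore axis) of the loose reject block: outside and axes exactly as the other block (54x54x38 mm, ears along y, plain x faces 54 mm apart, 0.35 kg), but its bore is only 16 mm in diameter, so the 24 mm plug cannot pass. z is up.
- tray_floor (a point): Centre of the inner floor of the fixed shallow metal tray, 220 mm (x) by 180 mm (y) outside, 212x172 mm inside, floor 4 mm above the bench, rim 21 mm above the bench. A block lying flat in it has its centre 19 mm above this point.
Things that resemble listed ones, but are neither listed nor needed, are in the scene too. Leave any green or orange look-alike of the part that bears gauge_grip alone.

How it is judged:
By the outcome, as a careful person would: the job done as asked, in the order asked, and still so for the second after the job is handed in, with the robot touching nothing.
It also fails if it takes over 54 s, if anything falls off the work surface, if the arm or the gripper's body presses on something with over 40 N, if the wrist force passes 120 N, or if a joint passes its speed limit or range.

### The arm

A 6-joint arm with a two-finger parallel gripper is mounted at the origin on a cart in front of the work surface, level with it; the furniture and walls round the work are solid. World frame = base frame: x ahead of the robot, y to its left, z up, the work surface at z = 0. Lengths are in m, angles in degrees, forces in N, time in s.
With the tool pointing down it reaches from about 0.3 to 0.75 m from the base axis. Payload 8.5 kg.
Tool frame: the origin (TCP) lies between the finger pads; the fingertips stand ahead of it and the grasp point (between the pads) lies 8 mm behind it (env.tcp_to_tips is the z of the fingertips in the tool frame, in m); z points along the fingers, x is the direction in which the jaws open and shut, and the axes are right-handed (so a half turn about z gives the same grasp; the last joint's range is limited). The gripper opens to 85 mm and grips with 20 to 120 N. Pads are 22 mm wide; open, the fingers measure 114 mm over their backs; the gripper's body (76 mm by 85 mm) begins 54 mm behind the grasp point. The pads swing forward as they close: fully open they stand 13 mm farther back than shut.
Start: joints at [-81.148, 21.807, 74.336, -0, 83.858, -12.336], TCP at [0.199, -0.513, 0.242] pointing down, gripper open.
Joint ranges: [-178.18, 178.18], [-50.72, 133.34], [12.68, 142.11], [-81.47, 261.47], [9.98, 163.14], [-165.26, 165.26]. Speed limits (degrees/s): [136.94, 136.94, 180, 180, 180, 180].

### API

Orientations are given as a 3x3 rotation matrix whose columns are the frame's x, y, z axes.
In Python, from rig import observe, viewer, env gives the robot as it stands.
- The arm moves only by the tool jog_arm, never from a script. Its arguments are lists of equal length, an entry for each row: "dr": the turn, a rotation vector about the tool's x, y, z in rad, a list of three; "slide": the shift along the tool's x, y, z in m, a list of three; "gripper": the opening, from -1 (shut) to 1 (fully open), so that 0 is half open. In form: {"dr": [[rx, ry, rz], ...], "slide": [[dx, dy, dz], ...], "gripper": [gripper, ...]}. A call has exactly 10 rows; each row shifts and turns the commanded pose from where the row before left it, along the tool's axes as they then stand; what a row does not reach is not made up. A row lasts 1/10 s, in which the tool goes at most 50 mm and 8.59 degrees, less where a joint would pass 70% of its speed; a pose out of reach is approached as far as the arm can. A call is refused whole if a number of a shift passes 0.05 or a number of a turn 0.15, either way. A call with a gripper value outside its range is refused whole. The fingers move at their own pace and stop on an object; "force" is the grip in N (left out, the last holds). Time passes only in rows, so rows that do not move let the fingers close, or fill a call up. It gives the time, the measured TCP pose, the force and the opening at its end, in the units of the state.
- observe(): the state, without advancing time (a new reading comes with each control period).
- viewer.get_image(name): name is "scene" or "side" or "wrist"; returns a dict with "pixels" (480x640x3 uint8, blue, green, red), "camera_matrix" (3x3 intrinsics, pixels), "R" (3x3) and "t" (3): a world point X has camera coordinates R X + t. Camera axes: x right, y down, z forward; pixel columns grow to the right and rows downward; lengths in m; the calibration is good to about 2 mm. A picture is of the moment at which its call begins. There is no depth.
- env.close_job(): hands the job in, once; it reports no verdict.
The state is a dict: "time_s": time; "q": joint angles; "qvel": joint speeds; "joint_efforts": joint torques, N m; "position": TCP position; "tool_rot": TCP orientation; "ft_force": force on the tool from outside, world axes, zero at the start; "wrist_torque": the same for the moment, N m; "grip_width": finger opening in m.
Only numpy, scipy, OpenCV 4.12 (cv2) and the standard library are available. Lean on these libraries where they do the work, as an engineer would, in place of code of your own. Each camera call takes 0.05 s, during which the arm holds its last target.

## Working session

There is one attempt and no reset: what is moved stays moved. The work goes in short steps, Python scripts to look and compute and a tool call to move; the robot and the scene stay as the last step left them, time stands still between calls to the robot, and variables do not carry over. Pictures are saved under pics/ and viewed, and the job is handed in when it is done.

Besides the shell and the picture viewer there is one more tool, called after "Emit:" in YAML: its name, and indented under it one key for each argument. jog_arm: Moves the arm, as the interface text tells. Its arguments: {"type":"object","properties":{"dr":{"type":"array","items":{"type":"array","items":{"type":"number"}}},"slide":{"type":"array","items":{"type":"array","items":{"type":"number"}}},"gripper":{"type":"array","items":{"type":"number"}},"force":{"type":"number"}},"required":["dr","slide","gripper"]}

```bash
mkdir -p pics; ls; cat > h.py <<'E'
import numpy as np,cv2
from rig import observe,viewer,env
def snap(n,f):
    d=viewer.get_image(n); p=np.ascontiguousarray(d['pixels']); cv2.imwrite('pics/'+f+'.png',p)
    np.savez('pics/'+f+'.npz',p=p,K=d['camera_matrix'],R=d['R'],t=d['t']); return d
def load(f):
    z=np.load('pics/'+f+'.npz'); return z['p'],z['K'],z['R'],np.ravel(z['t'])
def ray(f,u,v):
    p,K,R,t=load(f); d=R.T@np.linalg.inv(K)@np.array([u,v,1.]); return -R.T@t,d/np.linalg.norm(d)
def onz(f,u,v,z):
    c,d=ray(f,u,v); return c+d*(z-c[2])/d[2]
def tri(obs):
    A=np.zeros((3,3));b=np.zeros(3);L=[]
    for f,u,v in obs:
        c,d=ray(f,u,v);P=np.eye(3)-np.outer(d,d);A+=P;b+=P@c;L.append((c,P))
    x=np.linalg.solve(A,b); return x,[float(np.linalg.norm(P@(x-c))) for c,P in L]
def proj(f,X):
    p,K,R,t=load(f); q=K@(R@np.asarray(X)+t); return q[:2]/q[2]
E
python3 - <<'E'
from h import *
for n in('scene','side','wrist'): snap(n,n+'0')
o=observe(); print({k:np.round(v,3).tolist() for k,v in o.items()}, env.tcp_to_tips)
for n in('scene0','side0','wrist0'):
    p,K,R,t=load(n);print(n,(-R.T@t).round(3),R[2].round(3),K[0,0])
E
```

```text
pics
{'time_s': 0.15, 'q': [-81.147, 21.835, 74.372, -0.002, 83.857, -12.335], 'qvel': [0.005, -0.09, -0.154, 0.001, -0.043, 0.092], 'joint_efforts': [0.003, -44.863, -23.134, -0.0, 0.004, 0.0], 'position': [0.199, -0.513, 0.242], 'tool_rot': [[0.361, -0.932, -0.0], [-0.932, -0.361, 0.001], [-0.001, -0.0, -1.0]], 'ft_force': [-0.777, -0.293, -0.407], 'wrist_torque': [-0.041, 0.024, -0.002], 'grip_width': 0.085} 0.011
scene0 [-0.421  0.749  1.271] [ 0.567 -0.42  -0.708] 599.1568932690487
side0 [0.512 0.984 0.919] [ 0.032 -0.746 -0.665] 453.4882141399031
wrist0 [ 0.276 -0.482  0.375] [-0.302 -0.116 -0.946] 397.4772841944567
```

View pics/scene0.png

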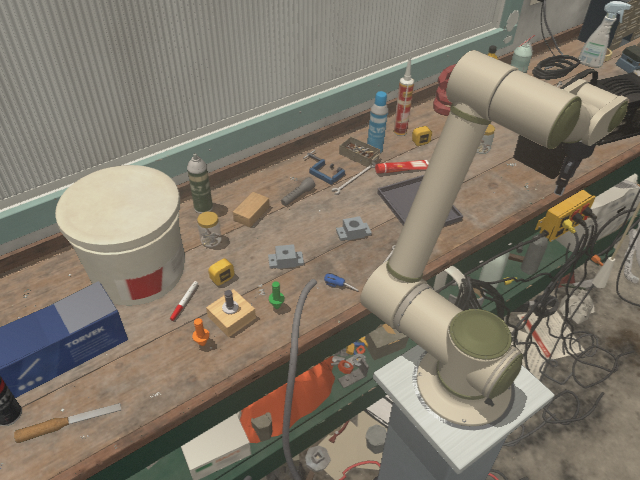

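View pics/side0.png

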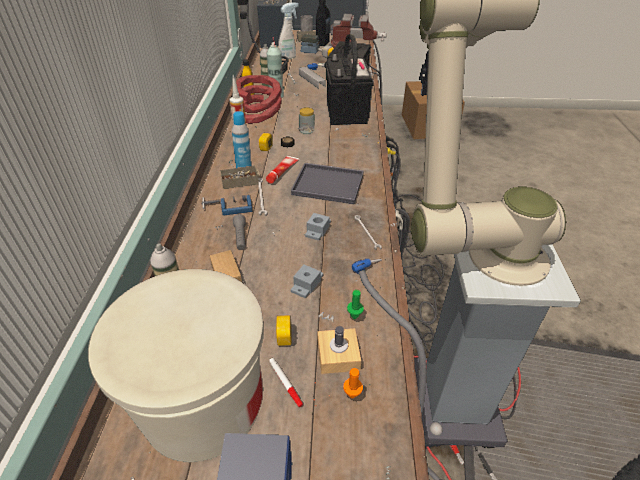

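View pics/wrist0.png

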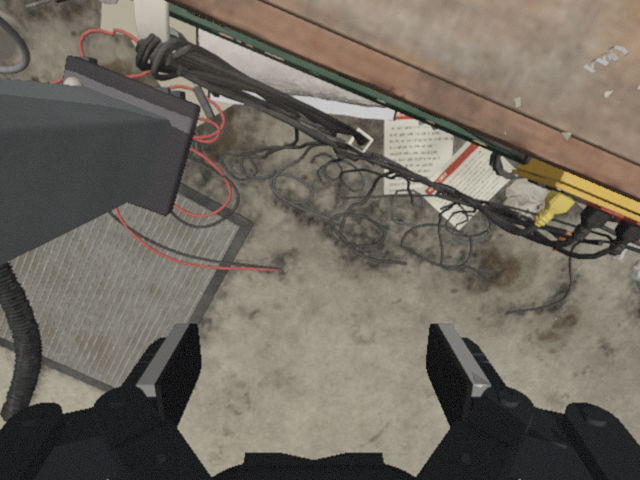

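The scene view shows the gauge with the dark handle in the rest at about (230,300). The blocks are at (286,256) and (354,229), the tray is at (418,203), and green and orange decoys stand near the rest. I'll enlarge these areas next.

```bash
python3 - <<'E'
from h import *
p=load('scene0')[0]; q=load('side0')[0]
a=cv2.resize(p[210:350,180:380],(800,560),interpolation=cv2.INTER_CUBIC)
cv2.imwrite('pics/c1.png',a)
b=cv2.resize(q[150:390,270:400],None,fx=2.5,fy=2.5,interpolation=cv2.INTER_CUBIC)
b=cv2.resize(q[200:380,280:380],None,fx=3.3,fy=3.3,interpolation=cv2.INTER_CUBIC)
cv2.imwrite('pics/c2.png',b)
# rough
for n,f,u,v,z in [('tray','scene0',418,203,.004),('tray','side0',329,183,.004),('near','scene0',286,251,.038),('near','side0',309,272,.038),('far','scene0',354,224,.038),('far','side0',318,219,.038),('flange','scene0',230,309,.046),('flange','side0',339,346,.046)]:
    print(n,f,onz(f,u,v,z).round(3))
E
```

```text
tray scene0 [ 0.544 -0.348  0.004]
tray side0 [ 0.535 -0.347  0.004]
near scene0 [0.579 0.13  0.038]
near side0 [0.576 0.127 0.038]
far scene0 [ 0.557 -0.098  0.038]
far side0 [ 0.562 -0.102  0.038]
flange scene0 [0.481 0.365 0.046]
flange side0 [0.492 0.367 0.046]
```

View pics/c1.png

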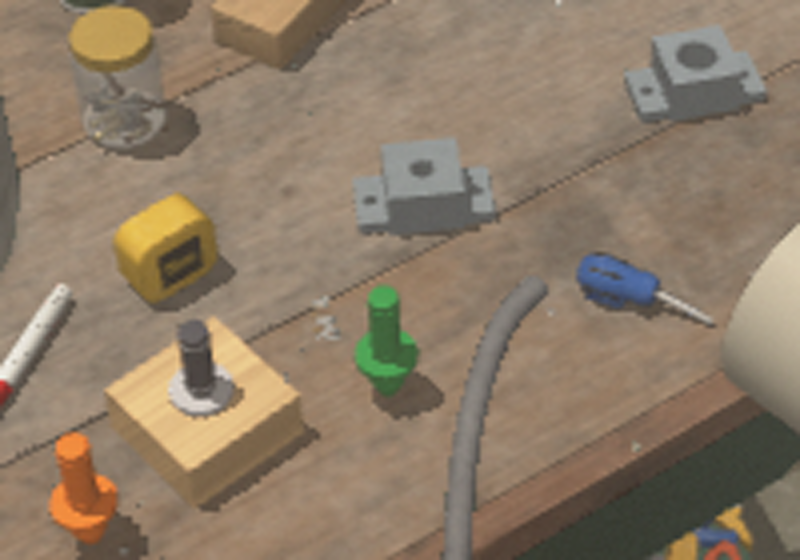

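View pics/c2.png

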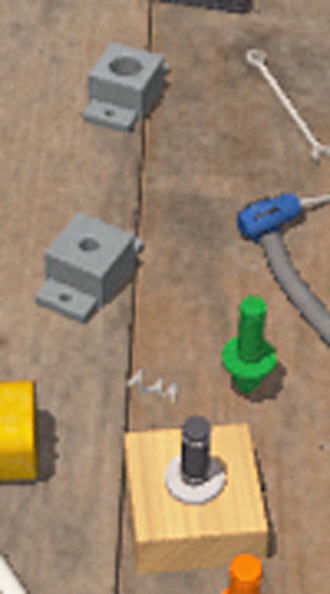

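The bores are clear in both views. The nearer block at about (0.577,0.128) has the small bore, so it is the reject. The farther block at about (0.56,-0.10) has the wide bore. I'm moving the wrist camera over the area.

Emit:
jog_arm:
  dr:
    - [0,0,0]
    - [0,0,0]
    - [0,0,0]
    - [0,0,0]
    - [0,0,0]
    - [0,0,0]
    - [0,0,0]
    - [0,0,0]
    - [0,0,0]
    - [0,0,0]
  slide:
    - [-0.037,-0.0315,-0.003]
    - [-0.037,-0.0315,-0.003]
    - [-0.037,-0.0315,-0.003]
    - [-0.037,-0.0315,-0.003]
    - [-0.037,-0.0315,-0.003]
    - [-0.037,-0.0315,-0.003]
    - [-0.037,-0.0315,-0.003]
    - [-0.037,-0.0315,-0.003]
    - [-0.037,-0.0315,-0.003]
    - [-0.037,-0.0315,-0.003]
  gripper: [1,1,1,1,1,1,1,1,1,1]

```text
time_s: 1.15
position: [0.3588, -0.052, 0.2726]
tool_rot: [[0.361, -0.933, 0.0], [-0.933, -0.361, -0.0], [0.0, -0.0, -1.0]]
ft_force: [0.8, -0.7, 0.1]
grip_width: 0.0855
```

Emit:
jog_arm:
  dr:
    - [0,0,0]
    - [0,0,0]
    - [0,0,0]
    - [0,0,0]
    - [0,0,0]
    - [0,0,0.123]
    - [0,0,0.123]
    - [0,0,0.124]
    - [0,0,0]
    - [0,0,0]
  slide:
    - [-0.033,-0.0256,0]
    - [-0.033,-0.0256,0]
    - [-0.033,-0.0256,0]
    - [-0.033,-0.0256,0]
    - [-0.033,-0.0256,0]
    - [0,0,0]
    - [0,0,0]
    - [0,0,0]
    - [0,0,0]
    - [0,0,0]
  gripper: [1,1,1,1,1,1,1,1,1,1]

```text
time_s: 2.15
position: [0.4184, 0.1461, 0.2722]
tool_rot: [[0.003, -1.0, -0.0], [-1.0, -0.003, 0.0], [-0.0, 0.0, -1.0]]
ft_force: [0.7, -0.6, 0.3]
grip_width: 0.085
```

```bash
python3 - <<'E'
from h import *
snap('wrist','w1');o=observe();print(o['position'],o['tool_rot'],o['q'])
E
```

```text
[0.41840051 0.14606886 0.27226501] [[ 2.58384536e-03 -9.99996644e-01 -1.91118171e-04]
 [-9.99996662e-01 -2.58384357e-03 -9.62519107e-06]
 [ 9.13133931e-06  1.91142403e-04 -9.99999982e-01]] [3.86945193e+00 9.64221034e+00 8.66534698e+01 1.89876006e-04
 8.37152824e+01 9.37213876e+01]
```

View pics/w1.png

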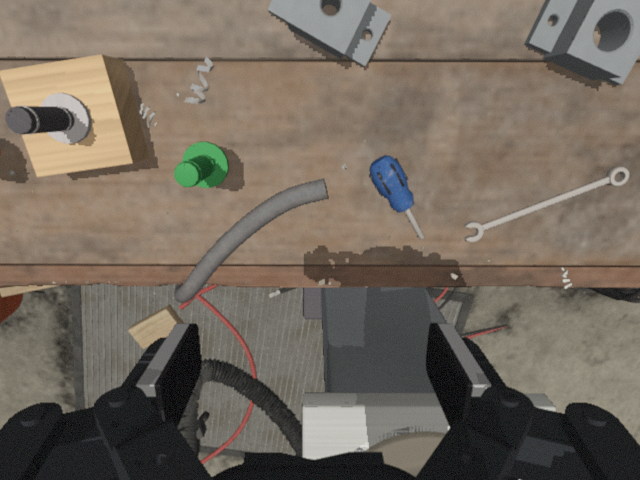

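Wrist view: the gauge in its rest is at the left (handle top near (22,120)), and the green decoy is at (200,165). The small-bore block at (330,10) and the wide-bore block at (600,35) are cut by the top edge. I'll shift forward for a second view.

Emit:
jog_arm:
  dr:
    - [0,0,0]
    - [0,0,0]
    - [0,0,0]
    - [0,0,0]
    - [0,0,0]
    - [0,0,0]
    - [0,0,0]
    - [0,0,0]
    - [0,0,0]
    - [0,0,0]
  slide:
    - [0,-0.04,0]
    - [0,-0.04,0]
    - [0,-0.03,0]
    - [0,0,0]
    - [0,0,0]
    - [0,0,0]
    - [0,0,0]
    - [0,0,0]
    - [0,0,0]
    - [0,0,0]
  gripper: [1,1,1,1,1,1,1,1,1,1]

```text
time_s: 3.2
position: [0.5283, 0.1461, 0.2725]
tool_rot: [[-0.0, -1.0, 0.0], [-1.0, 0.0, 0.0], [-0.0, -0.0, -1.0]]
ft_force: [-0.4, -0.0, -0.1]
grip_width: 0.0856
```

```bash
python3 - <<'E'
from h import *
snap('wrist','w2');o=observe();print(o['position'])
E
```

```text
[0.52833077 0.14616362 0.27242587]
```

View pics/w2.png

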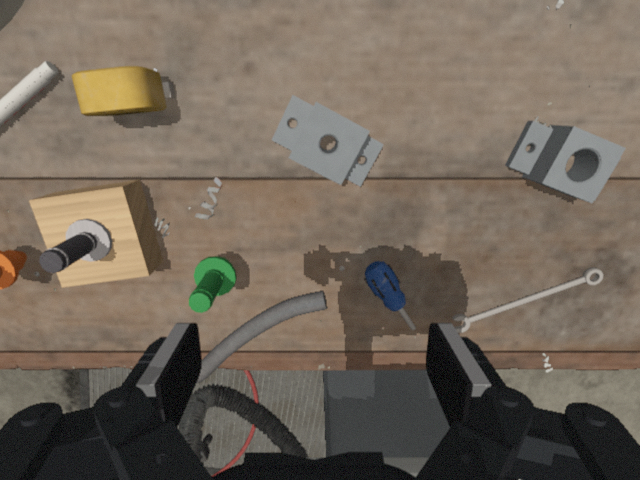

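```bash
python3 - <<'E'
from h import *
p=load('w2')[0];q=load('w1')[0]
r=lambda a,f:cv2.resize(a,None,fx=f,fy=f,interpolation=cv2.INTER_CUBIC)
A=r(p[90:200,265:390],3); B=r(p[115:210,500:630],3)
C=r(p[170:300,20:160],2.8);D=r(q[50:180,0:140],2.8)
def put(rows):
    W=max(sum(x.shape[1] for x in R) for R in rows);out=[]
    for R in rows:
        H=max(x.shape[0] for x in R);c=np.zeros((H,W,3),np.uint8);o=0
        for x in R:c[:x.shape[0],o:o+x.shape[1]]=x;o+=x.shape[1]
        out.append(c)
    return np.vstack(out)
M=put([[A,B]]);cv2.imwrite('pics/m1.png',M);M=put([[C,D]]);cv2.imwrite('pics/m2.png',M);print(A.shape,B.shape,C.shape)
E
```

```text
(330, 375, 3) (285, 390, 3) (364, 392, 3)
```

View pics/m1.png

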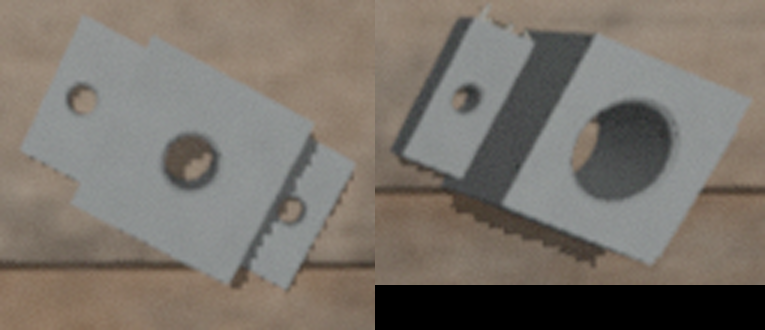

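View pics/m2.png

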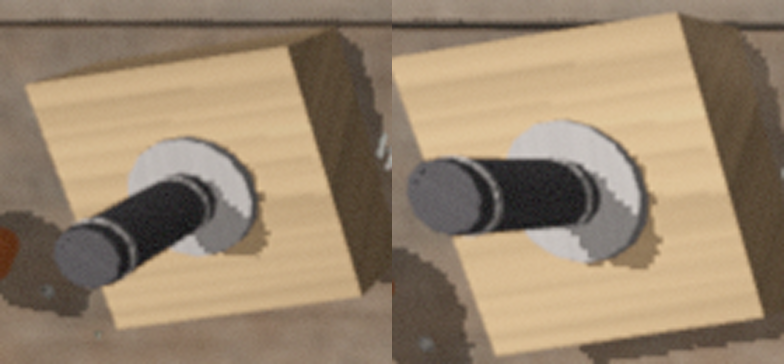

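```bash
python3 - <<'E'
from h import *
def ell(f,cx,cy,w,lo,hi,name):
    p=load(f)[0];g=cv2.cvtColor(p,cv2.COLOR_BGR2GRAY);x0=max(cx-w,0);y0=max(cy-w,0)
    m=cv2.inRange(g[y0:cy+w,x0:cx+w],lo,hi)
    cs,_=cv2.findContours(m,cv2.RETR_EXTERNAL,cv2.CHAIN_APPROX_NONE)
    for c in sorted(cs,key=cv2.contourArea)[-1:]:
        h=cv2.convexHull(c); e=cv2.fitEllipse(h) if len(h)>5 else None
        print(name,f,e and [np.round(np.array(e[0])+[x0,y0],1),np.round(e[1],1)])
p=load('w2')[0]; print('grey',p[110,330],p[143,328],p[165,585],p[150,610],p[262,51],p[225,90])
for X in [('narrow','w2',328,143),('narrow','w1',330,8),('wide','w2',583,165),('wide','w1',613,31)]:
    ell(X[1],X[2],X[3],24 if X[0]=='wide' else 13,0,125,X[0])
t,r=tri([('w1',18.6,119.6),('w2',51.4,262.1)]);print('handletop',t.round(4),r)
t,r=tri([('w1',65.4,118.2),('w2',88.2,239.6)]);print('flange top',t.round(4),r, onz('w2',88.2,239.6,.046).round(4))
t,r=tri([('w1',330,7),('w2',328.3,143.3)]);print('narrow',t.round(4),r,onz('w2',328.3,143.3,.038).round(4))
t,r=tri([('w1',613,31),('w2',582.7,165)]);print('wide',t.round(4),r,onz('w2',582.7,165,.038).round(4))
def quad(off,pts,nm):
    P=np.array([onz('w2',x/3+off[0],y/3+off[1],.038) for x,y in pts])[:,:2]
    print(nm,P.mean(0).round(4)); 
    for i in range(4):
        d=P[(i+1)%4]-P[i];print(np.linalg.norm(d).round(4),np.degrees(np.arctan2(d[1],d[0])).round(1))
quad((265,90),[(150,38),(315,122),(235,287),(73,202)],'narrow')
quad((375*0+500-125,115),[(597,35),(750,100),(652,265),(502,205)],'wide')
for n,u,v in[('ng',212,272),('gtop',203,300),('orange',10,268)]: print(n,onz('w2',u,v,.02 if n=='ng' else .08).round(3))
E
```

```text
grey [141 143 144] [ 83  94 107] [71 69 69] [146 147 143] [97 96 97] [181 185 190]
narrow w2 [array([328. , 143.5]), array([19.5, 20.5])]
narrow w1 [array([330.3,   3. ]), array([21.5, 25. ])]
wide w2 [array([582.5, 164.5]), array([29.8, 39.2])]
wide w1 [array([612.3,  30. ]), array([34.2, 46. ])]
handletop [0.4935 0.3593 0.1041] [0.00010309788088241252, 0.0001030978808824942]
flange top [0.4932 0.3613 0.0441] [0.00017002770207443093, 0.0001700277020744295] [0.4938 0.3603 0.046 ]
narrow [0.5817 0.1326 0.0292] [0.00024398750080341963, 0.00024398750080345134] [0.5824 0.1327 0.038 ]
wide [ 0.5634 -0.1002  0.0383] [0.0001436170045180123, 0.00014361700451799797] [ 0.5634 -0.1002  0.038 ]
narrow [0.5811 0.1317]
0.0543 -115.5
0.0541 155.5
0.0561 62.5
0.0522 -26.4
wide [ 0.5623 -0.101 ]
0.0534 -110.5
0.0537 160.5
0.0541 69.6
0.0538 -20.3
ng [0.45  0.252 0.02 ]
gtop [0.447 0.246 0.08 ]
orange [0.478 0.414 0.08 ]
```

Measured positions:

| Item | x, y (m) | Height check | Orientation |
|---|---|---|---|
| Gauge axis | (0.4934, 0.360) | top at 0.104, expected 0.102 | – |
| Wide block bore | (0.563, -0.100) | top at 0.038, as expected | ears at 69.5° |
| Narrow block bore | (0.582, 0.132) | not reliable (cut off in one view) | ears at 64.5° |

The decoys stand off the ±y sides of the gauge, so I'll grip it with the jaws along x.

Emit:
jog_arm:
  dr:
    - [0,0,0]
    - [0,0,0]
    - [0,0,0]
    - [0,0,0]
    - [0,0,0]
    - [0,0,-0.145]
    - [0,0,-0.145]
    - [0,0,-0.145]
    - [0,0,-0.145]
    - [0,0,-0.145]
  slide:
    - [-0.043,0.007,0]
    - [-0.043,0.007,0]
    - [-0.043,0.007,0]
    - [-0.043,0.007,0]
    - [-0.042,0.007,0]
    - [0,0,0]
    - [0,0,0]
    - [0,0,0]
    - [0,0,0]
    - [0,0,0]
  gripper: [1,1,1,1,1,1,1,1,1,1]

```text
time_s: 4.25
position: [0.4935, 0.3602, 0.2722]
tool_rot: [[0.668, -0.745, -0.0], [-0.745, -0.668, -0.0], [-0.0, 0.0, -1.0]]
ft_force: [0.5, 0.2, 0.1]
grip_width: 0.0854
```

Emit:
jog_arm:
  dr:
    - [0,0,-0.145]
    - [0,0,-0.145]
    - [0,0,-0.145]
    - [0,0,-0.145]
    - [0,0,-0.145]
    - [0,0,-0.121]
    - [0,0,0]
    - [0,0,0]
    - [0,0,0]
    - [0,0,0]
  slide:
    - [0,0,0.01]
    - [0,0,0.01]
    - [0,0,0.01]
    - [0,0,0.01]
    - [0,0,0.01]
    - [0,0,0.01]
    - [0,0,0]
    - [0,0,0]
    - [0,0,0]
    - [0,0,0]
  gripper: [1,1,1,1,1,1,1,1,1,1]

```text
time_s: 5.25
position: [0.4937, 0.3602, 0.2129]
tool_rot: [[1.0, -0.001, 0.001], [-0.001, -1.0, 0.0], [0.001, -0.0, -1.0]]
ft_force: [-0.4, -0.4, 0.2]
grip_width: 0.0854
```

```bash
python3 - <<'E'
from h import *
snap('wrist','w3');o=observe();print(o['position'],o['q'],o['time_s'])
print(proj('w3',[.4934,.360,.102]),proj('w3',[.4934,.360,.046]))
E
```

```text
[0.49362487 0.36018063 0.21281884] [ 2.50309361e+01  2.91523667e+01  6.69732657e+01 -9.66320801e-04
  8.38248750e+01  2.50929525e+01] 5.3
[312.76592727 245.47318096] [312.7926057  222.26201836]
```

View pics/w3.png

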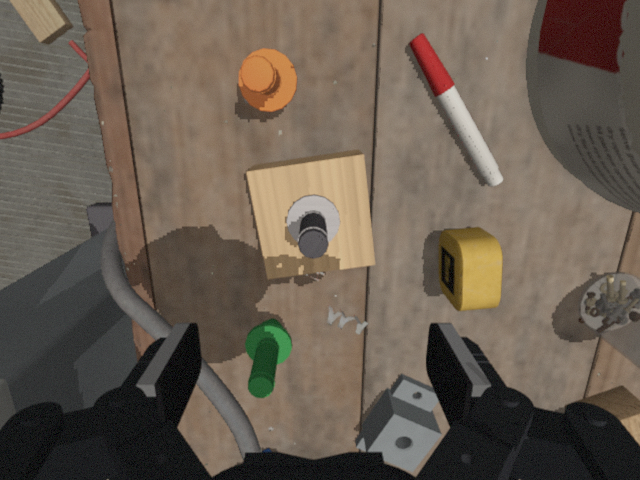

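Handle top is at (314,243) and the flange at (314,218), a few pixels above the prediction. I'll refine y from the three views.

```bash
python3 - <<'E'
from h import *
p=load('w3')[0]
cv2.imwrite('pics/c3.png',cv2.resize(p[180:280,260:370],None,fx=6,fy=6,interpolation=cv2.INTER_CUBIC))
E
```

```text
(no output)
```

View pics/c3.png

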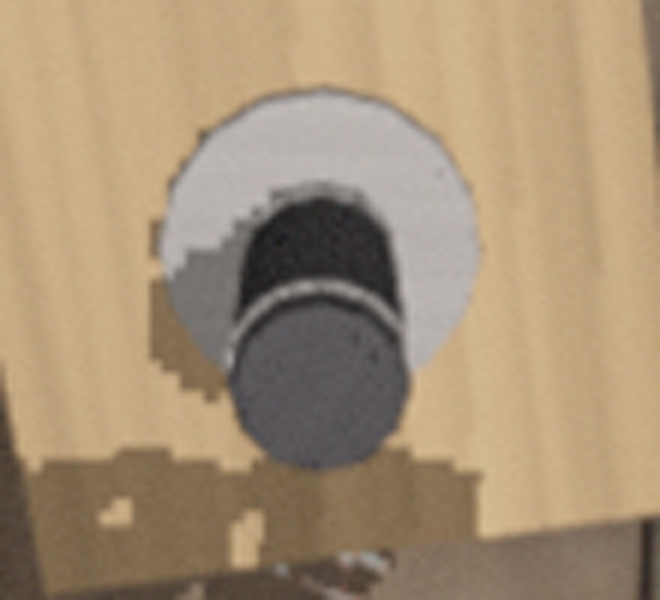

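Emit:
jog_arm:
  dr:
    - [0,0,0]
    - [0,0,0]
    - [0,0,0]
    - [0,0,0]
    - [0,0,0]
    - [0,0,0]
    - [0,0,0]
    - [0,0,0]
    - [0,0,0]
    - [0,0,0]
  slide:
    - [0,-0.001,0.037]
    - [0,0,0.037]
    - [0,0,0.037]
    - [0,0,0.02]
    - [0,0,0.016]
    - [0,0,0]
    - [0,0,0]
    - [0,0,0]
    - [0,0,0]
    - [0,0,0]
  gripper: [0,0,0,0,0,-0.2,-1,-1,-1,-1]
  force: 60

```text
time_s: 6.3
position: [0.4938, 0.3613, 0.0662]
tool_rot: [[1.0, -0.0, 0.001], [-0.0, -1.0, 0.001], [0.001, -0.001, -1.0]]
ft_force: [0.2, 0.2, 3.0]
grip_width: 0.0184
```

Emit:
jog_arm:
  dr:
    - [0,0,0]
    - [0,0,0]
    - [0,0,0]
    - [0,0,0]
    - [0,0,0]
    - [0,0,0]
    - [0,0,0]
    - [0,0,0]
    - [0,0,0]
    - [0,0,0]
  slide:
    - [0,0,0]
    - [0,0,-0.01]
    - [0,0,-0.02]
    - [0,0,-0.03]
    - [0,0,-0.03]
    - [0,0,-0.03]
    - [0,0,-0.014]
    - [0,0,0]
    - [0,0,0]
    - [0,0,0]
  gripper: [-1,-1,-1,-1,-1,-1,-1,-1,-1,-1]

```text
time_s: 7.3
position: [0.4931, 0.3609, 0.198]
tool_rot: [[1.0, -0.0, -0.002], [-0.0, -1.0, -0.001], [-0.002, 0.001, -1.0]]
ft_force: [-1.7, -0.7, -1.9]
grip_width: 0.0185
```

```bash
python3 - <<'E'
from h import *
snap('wrist','w4');o=observe();print(o['position'],o['grip_width'],o['ft_force'],o['time_s'])
E
```

```text
[0.49309738 0.3609229  0.19803657] 0.018609982761059997 [-0.47585038 -0.40295284 -2.15106362] 7.35
```

View pics/w4.png

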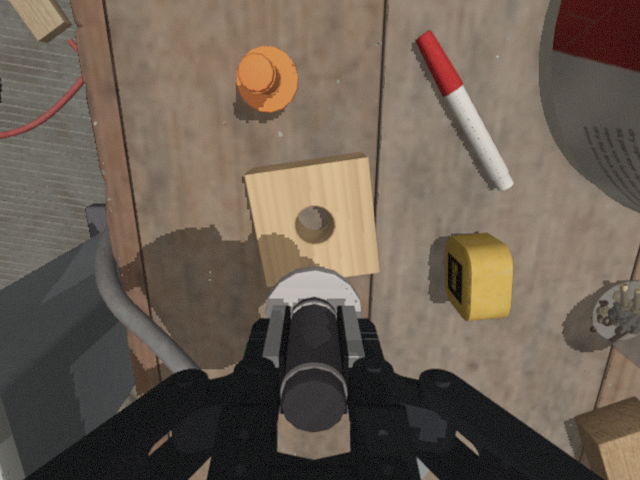

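The gauge is held and lifted clear of the rest, with about 2 N of weight on the wrist. Its top disc is at about (314,398) and the flange at about (314,310). Next I check how it sits in the hand and work out the move.

```bash
python3 - <<'E'
from h import *
o=observe();P=o['position']
print(proj('w4',P+[0,0,.036]),proj('w4',P+[0,0,-.020]),proj('w4',P+[.021,0,-.020]))
p=load('w4')[0]
cv2.imwrite('pics/c4.png',cv2.resize(p[255:440,240:390],None,fx=3.2,fy=3.2,interpolation=cv2.INTER_CUBIC))
E
```

```text
[313.30740166 404.19122426] [313.6071861  313.06085476] [362.20080975 313.16020031]
```

View pics/c4.png

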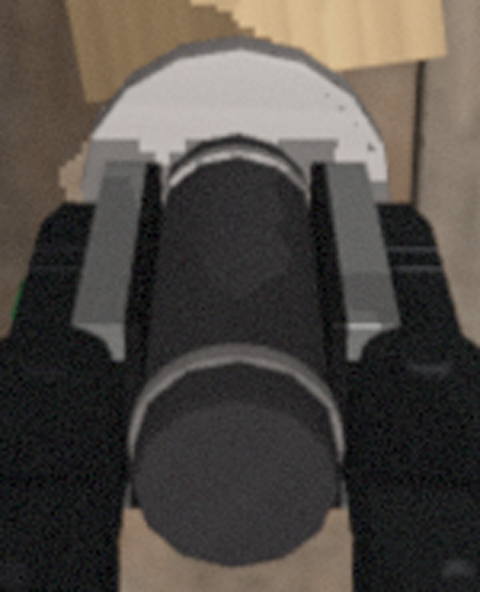

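Emit:
jog_arm:
  dr:
    - [0,0,0]
    - [0,0,0]
    - [0,0,0]
    - [0,0,0]
    - [0,0,0]
    - [0,0,0]
    - [0,0,0]
    - [0,0,0]
    - [0,0,0]
    - [0,0,0]
  slide:
    - [0.002,0.015,0]
    - [0.006,0.03,0]
    - [0.008,0.045,0]
    - [0.008,0.047,0]
    - [0.008,0.047,0]
    - [0.008,0.047,0]
    - [0.008,0.047,0]
    - [0.008,0.047,0]
    - [0.006,0.045,0]
    - [0.004,0.03,0]
  gripper: [-1,-1,-1,-1,-1,-1,-1,-1,-1,-1]

```text
time_s: 8.35
position: [0.5591, -0.0425, 0.1988]
tool_rot: [[1.0, -0.002, -0.001], [-0.002, -1.0, -0.0], [-0.001, 0.0, -1.0]]
ft_force: [0.1, 1.5, -2.3]
grip_width: 0.0189
```

Emit:
jog_arm:
  dr:
    - [0,0,0]
    - [0,0,0]
    - [0,0,0]
    - [0,0,0]
    - [0,0,0]
    - [0,0,0]
    - [0,0,0]
    - [0,0,0]
    - [0,0,0]
    - [0,0,0]
  slide:
    - [0.002,0.025,0]
    - [0.002,0.02,0]
    - [0,0.013,0]
    - [0,0,0]
    - [0,0,0]
    - [0,0,0]
    - [0,0,0]
    - [0,0,0]
    - [0,0,0]
    - [0,0,0]
  gripper: [-1,-1,-1,-1,-1,-1,-1,-1,-1,-1]

```text
time_s: 9.35
position: [0.5635, -0.0967, 0.1993]
tool_rot: [[1.0, 0.0, -0.0], [0.0, -1.0, 0.0], [-0.0, -0.0, -1.0]]
ft_force: [1.0, -0.2, -1.7]
grip_width: 0.0189
```

```bash
python3 - <<'E'
from h import *
o=observe();P=o['position'];print(P)
snap('wrist','w5');p=load('w5')[0]
print(proj('w5',[P[0],P[1],.038]))
cv2.imwrite('pics/c5.png',cv2.resize(p[140:400,220:420],None,fx=3,fy=3,interpolation=cv2.INTER_CUBIC)[:600])
E
```

```text
[ 0.5635056  -0.09666964  0.19932645]
[313.29723119 223.85037622]
```

View pics/c5.png

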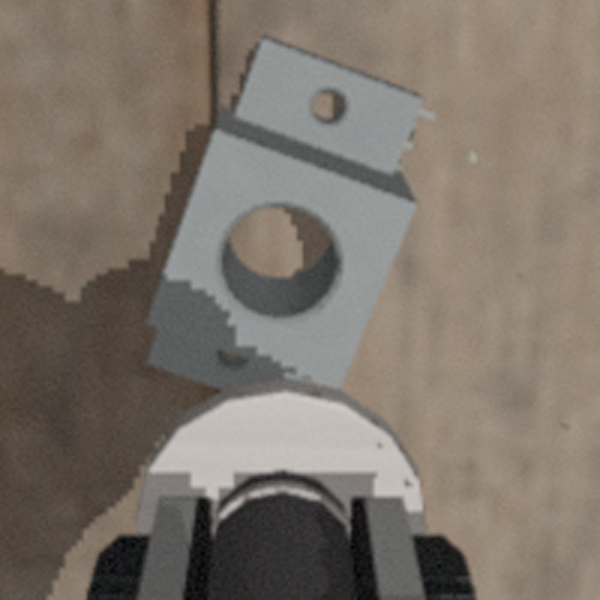

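The wide bore is at (313.8,226.5) against (313.3,223.9) for the tool axis, so it lies about 2.2 mm further in -y. I'll correct that and descend to just above the block.

Emit:
jog_arm:
  dr:
    - [0,0,0]
    - [0,0,0]
    - [0,0,0]
    - [0,0,0]
    - [0,0,0]
    - [0,0,0]
    - [0,0,0]
    - [0,0,0]
    - [0,0,0]
    - [0,0,0]
  slide:
    - [0.0003,0.0022,0.01]
    - [0,0,0.025]
    - [0,0,0.03]
    - [0,0,0.02]
    - [0,0,0.009]
    - [0,0,0]
    - [0,0,0]
    - [0,0,0]
    - [0,0,0]
    - [0,0,0]
  gripper: [-1,-1,-1,-1,-1,-1,-1,-1,-1,-1]

```text
time_s: 10.4
position: [0.564, -0.0991, 0.1059]
tool_rot: [[1.0, -0.0, 0.001], [-0.0, -1.0, -0.0], [0.001, 0.0, -1.0]]
ft_force: [-0.5, 0.2, -1.5]
grip_width: 0.0184
```

```bash
python3 - <<'E'
from h import *
o=observe();P=o['position'];print(P,o['ft_force'])
snap('wrist','w6');snap('side','s6');snap('scene','e6')
p=load('w6')[0][150:480,160:480]
q=cv2.resize(load('s6')[0][150:290,250:390],(330,330),interpolation=cv2.INTER_CUBIC);e=cv2.resize(load('e6')[0][170:270,310:410],(330,330),interpolation=cv2.INTER_CUBIC)
cv2.imwrite('pics/c6.png',cv2.resize(np.hstack([p,q,e]),None,fx=.8,fy=.8))
E
```

```text
[ 0.56400387 -0.09914851  0.10591283] [-0.5114608   0.24198859 -1.48929285]
```

View pics/c6.png

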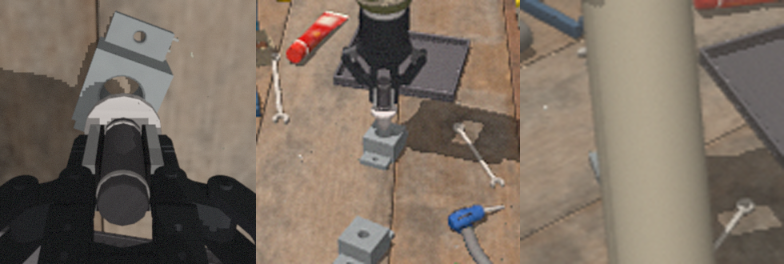

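The plug hangs over the bore in both the wrist and side views, so I'm lowering it slowly.

Emit:
jog_arm:
  dr:
    - [0,0,0]
    - [0,0,0]
    - [0,0,0]
    - [0,0,0]
    - [0,0,0]
    - [0,0,0]
    - [0,0,0]
    - [0,0,0]
    - [0,0,0]
    - [0,0,0]
  slide:
    - [0,0,0.003]
    - [0,0,0.003]
    - [0,0,0.003]
    - [0,0,0.003]
    - [0,0,0.003]
    - [0,0,0.003]
    - [0,0,0.003]
    - [0,0,0.003]
    - [0,0,0]
    - [0,0,0]
  gripper: [-1,-1,-1,-1,-1,-1,-1,-1,-1,-1]

```text
time_s: 11.55
position: [0.5638, -0.0991, 0.0813]
tool_rot: [[1.0, 0.0, 0.0], [0.0, -1.0, 0.0], [0.0, -0.0, -1.0]]
ft_force: [-0.3, -0.1, -3.4]
grip_width: 0.0188
```

Emit:
jog_arm:
  dr:
    - [0,0,0]
    - [0,0,0]
    - [0,0,0]
    - [0,0,0]
    - [0,0,0]
    - [0,0,0]
    - [0,0,0]
    - [0,0,0]
    - [0,0,0]
    - [0,0,0]
  slide:
    - [0,0,0.003]
    - [0,0,0.003]
    - [0,0,0.003]
    - [0,0,0.002]
    - [0,0,0.002]
    - [0,0,0.0015]
    - [0,0,0.001]
    - [0,0,0.0005]
    - [0,0,0]
    - [0,0,0]
  gripper: [-1,-1,-1,-1,-1,-1,-1,-1,-1,-1]

```text
time_s: 12.55
position: [0.5639, -0.0991, 0.0654]
tool_rot: [[1.0, -0.0, 0.0], [-0.0, -1.0, -0.0], [0.0, 0.0, -1.0]]
ft_force: [-0.9, -0.7, -0.5]
grip_width: 0.0182
```

```bash
python3 - <<'E'
from h import *
o=observe();P=o['position'];print(P,o['ft_force'])
snap('wrist','w7');snap('side','s7')
p=load('w7')[0][150:480,160:480]
q=cv2.resize(load('s7')[0][190:260,290:360],(330,330),interpolation=cv2.INTER_CUBIC)
cv2.imwrite('pics/c7.png',np.hstack([p,q]))
E
```

```text
[ 0.56385194 -0.0990824   0.06537025] [-0.86798053 -0.68545823 -0.53634154]
```

View pics/c7.png

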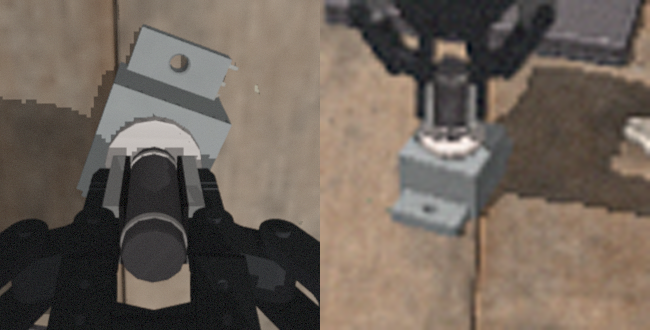

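The flange is just at the block top, so I lower the last bit until contact.

Emit:
jog_arm:
  dr:
    - [0,0,0]
    - [0,0,0]
    - [0,0,0]
    - [0,0,0]
    - [0,0,0]
    - [0,0,0]
    - [0,0,0]
    - [0,0,0]
    - [0,0,0]
    - [0,0,0]
  slide:
    - [0,0,0.0005]
    - [0,0,0.0005]
    - [0,0,0.0005]
    - [0,0,0]
    - [0,0,0]
    - [0,0,0]
    - [0,0,0]
    - [0,0,0]
    - [0,0,0]
    - [0,0,0]
  gripper: [-1,-1,-1,-1,-1,-1,-1,-1,-1,-1]

```text
time_s: 13.65
position: [0.5639, -0.0991, 0.0642]
tool_rot: [[1.0, 0.0, 0.0], [0.0, -1.0, -0.0], [0.0, 0.0, -1.0]]
ft_force: [-2.3, 0.7, 4.5]
grip_width: 0.0188
```

Emit:
jog_arm:
  dr:
    - [0,0,0]
    - [0,0,0]
    - [0,0,0]
    - [0,0,0]
    - [0,0,0]
    - [0,0,0]
    - [0,0,0]
    - [0,0,0]
    - [0,0,0]
    - [0,0,0]
  slide:
    - [0,0,0]
    - [0,0,0]
    - [0,0,0]
    - [0,0,-0.01]
    - [0,0,-0.025]
    - [0,0,-0.03]
    - [0,0,-0.03]
    - [0,0,-0.03]
    - [0,0,-0.01]
    - [0,0,0]
  gripper: [-0.3,0,0.2,0.3,0.3,0.3,0.3,0.3,1,1]

```text
time_s: 14.65
position: [0.5642, -0.0992, 0.2003]
tool_rot: [[1.0, 0.0, 0.003], [0.0, -1.0, -0.001], [0.003, 0.001, -1.0]]
ft_force: [1.2, -0.9, 0.1]
grip_width: 0.0818
```

```bash
python3 - <<'E'
from h import *
o=observe();P=o['position'];print(P,o['ft_force'])
snap('wrist','w8');snap('side','s8')
p=load('w8')[0][100:430,160:480]
q=cv2.resize(load('s8')[0][190:260,290:360],(330,330),interpolation=cv2.INTER_CUBIC)
cv2.imwrite('pics/c8.png',np.hstack([p,q]))
print(proj('w8',[.5638,-.0988,.100]),proj('w8',[.5638,-.0988,.044]))
E
```

```text
[ 0.56418272 -0.09916916  0.2002675 ] [ 1.22241549 -0.8976815   0.10269728]
[312.24399444 249.86279636] [312.21839443 224.97125123]
```

View pics/c8.png

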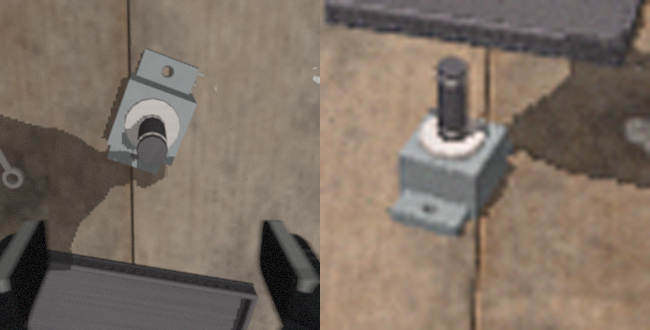

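The gauge stands upright with its flange on the wide block, which has not moved. Next I go to the narrow block and turn the jaws to -25.5°.

Emit:
jog_arm:
  dr:
    - [0,0,0]
    - [0,0,0]
    - [0,0,0]
    - [0,0,0]
    - [0,0,0]
    - [0,0,0.148]
    - [0,0,0.148]
    - [0,0,0.148]
    - [0,0,0]
    - [0,0,0]
  slide:
    - [0.0036,-0.0462,0]
    - [0.0036,-0.0462,0]
    - [0.0036,-0.0462,0]
    - [0.0036,-0.0462,0]
    - [0.0036,-0.0462,0]
    - [0,0,0]
    - [0,0,0]
    - [0,0,0]
    - [0,0,0]
    - [0,0,0]
  gripper: [1,1,1,1,1,1,1,1,1,1]

```text
time_s: 15.75
position: [0.5815, 0.1319, 0.1977]
tool_rot: [[0.905, -0.426, -0.002], [-0.426, -0.905, -0.0], [-0.002, 0.001, -1.0]]
ft_force: [0.2, 0.2, 0.9]
grip_width: 0.0854
```

```bash
python3 - <<'E'
from h import *
o=observe();P=o['position'];print(P,o['tool_rot'])
snap('wrist','w9');p=load('w9')[0]
print(proj('w9',[P[0],P[1],.038]))
cv2.imwrite('pics/c9.png',cv2.resize(p[130:330,200:430],None,fx=3,fy=3,interpolation=cv2.INTER_CUBIC))
E
```

```text
[0.58149623 0.13186658 0.19769634] [[ 9.04711992e-01 -4.26018684e-01 -2.07183889e-03]
 [-4.26019641e-01 -9.04713914e-01 -2.24512789e-05]
 [-1.86485681e-03  9.02956001e-04 -9.99997853e-01]]
[313.76684628 224.13970819]
```

View pics/c9.png

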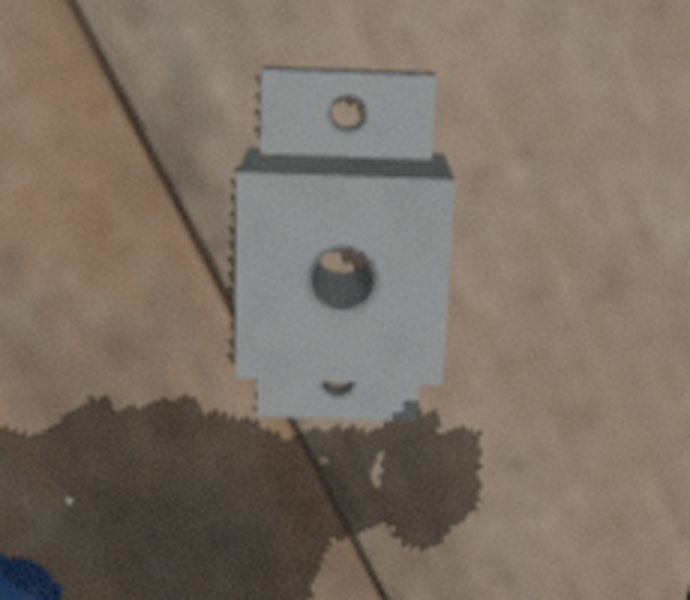

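The bore is at (314,222.7) against (313.8,224.1) for the tool axis, so it is aligned. The block is about 2° clockwise of the jaws. I'll check the numbers and the height.

```bash
python3 - <<'E'
from h import *
print(tri([('w2',328.3,143.3),('w9',314,222.7)]), onz('w9',314,222.7,.038))
P=np.array([onz('w9',x/3+200,y/3+130,.038) for x,y in [(238,170),(453,181),(442,385),(236,378)]])[:,:2]
print(P.mean(0))
for i in range(4):
    d=P[(i+1)%4]-P[i];print(np.linalg.norm(d).round(4),np.degrees(np.arctan2(d[1],d[0])).round(1))
# tray corners
for f in('scene0','side0'):
    p=load(f)[0];g=cv2.cvtColor(p,cv2.COLOR_BGR2HSV)
# tray from side0: outer rim corners by eye
for u,v in[(304,164),(364,169),(358,203),(291,197)]: print(onz('side0',u,v,.021).round(3))
for u,v in[(378,190),(428,177),(461,216),(413,232)]: print(onz('scene0',u,v,.021).round(3))
E
```

```text
(array([0.58226229, 0.13273718, 0.03775392]), [0.00015082418386096904, 0.00015082418386136486]) [0.58214258 0.13282483 0.038     ]
[0.58182314 0.13198237]
0.0533 -28.1
0.0541 -116.5
0.0541 152.8
0.0549 62.7
[ 0.629 -0.439  0.021]
[ 0.41  -0.417  0.021]
[ 0.436 -0.212  0.021]
[ 0.658 -0.234  0.021]
[ 0.651 -0.269  0.021]
[ 0.609 -0.447  0.021]
[ 0.412 -0.402  0.021]
[ 0.443 -0.233  0.021]
```

Emit:
jog_arm:
  dr:
    - [0,0,0.035]
    - [0,0,0]
    - [0,0,0]
    - [0,0,0]
    - [0,0,0]
    - [0,0,0]
    - [0,0,0]
    - [0,0,0]
    - [0,0,0]
    - [0,0,0]
  slide:
    - [0,0,0.02]
    - [0,0,0.035]
    - [0,0,0.035]
    - [0,0,0.03]
    - [0,0,0.01]
    - [0,0,0]
    - [0,0,0]
    - [0,0,0]
    - [0,0,0]
    - [0,0,0]
  gripper: [1,1,1,1,1,1,1,1,1,1]

```text
time_s: 16.8
position: [0.5821, 0.132, 0.0696]
tool_rot: [[0.888, -0.461, 0.001], [-0.461, -0.888, 0.0], [0.001, -0.001, -1.0]]
ft_force: [-0.7, -0.8, -0.7]
grip_width: 0.0853
```

Block height is 0.0378 and the yaw is -27.3°, both consistent. Descending and gripping.

Emit:
jog_arm:
  dr:
    - [0,0,0]
    - [0,0,0]
    - [0,0,0]
    - [0,0,0]
    - [0,0,0]
    - [0,0,0]
    - [0,0,0]
    - [0,0,0]
    - [0,0,0]
    - [0,0,0]
  slide:
    - [0,0,0.02]
    - [0,0,0.02]
    - [0,0,0.008]
    - [0,0,0.004]
    - [0,0,0]
    - [0,0,0]
    - [0,0,0]
    - [0,0,0]
    - [0,0,0]
    - [0,0,0]
  gripper: [1,1,1,1,1,-1,-1,-1,-1,-1]
  force: 60

```text
time_s: 17.8
position: [0.5822, 0.132, 0.0178]
tool_rot: [[0.887, -0.461, 0.001], [-0.461, -0.887, 0.0], [0.001, -0.001, -1.0]]
ft_force: [-0.9, 1.4, 5.9]
grip_width: 0.053
```

Emit:
jog_arm:
  dr:
    - [0,0,0]
    - [0,0,0]
    - [0,0,0]
    - [0,0,0]
    - [0,0,0]
    - [0,0,0]
    - [0,0,0]
    - [0,0,0]
    - [0,0,0]
    - [0,0,0]
  slide:
    - [0,0,0]
    - [0,0,-0.01]
    - [0,0,-0.03]
    - [0,0,-0.04]
    - [0,0,-0.04]
    - [0,0,-0.04]
    - [0,0,-0.03]
    - [0,0,-0.01]
    - [0,0,0]
    - [0,0,0]
  gripper: [-1,-1,-1,-1,-1,-1,-1,-1,-1,-1]

```text
time_s: 18.8
position: [0.581, 0.1319, 0.2149]
tool_rot: [[0.887, -0.461, -0.004], [-0.461, -0.887, -0.0], [-0.003, 0.002, -1.0]]
ft_force: [1.2, -0.3, -5.0]
grip_width: 0.053
```

Emit:
jog_arm:
  dr:
    - [0,0,0]
    - [0,0,0]
    - [0,0,0]
    - [0,0,0]
    - [0,0,0]
    - [0,0,0]
    - [0,0,0]
    - [0,0,0]
    - [0,0,0]
    - [0,0,0]
  slide:
    - [0.008,0.02,0]
    - [0.0155,0.039,0]
    - [0.0155,0.039,0]
    - [0.0155,0.039,0]
    - [0.0155,0.039,0]
    - [0.0155,0.039,0]
    - [0.0155,0.039,0]
    - [0.0155,0.039,0]
    - [0.0155,0.039,0]
    - [0.008,0.02,0]
  gripper: [-1,-1,-1,-1,-1,-1,-1,-1,-1,-1]

```text
time_s: 19.8
position: [0.5426, -0.2479, 0.2142]
tool_rot: [[0.886, -0.463, -0.004], [-0.463, -0.886, 0.002], [-0.004, 0.0, -1.0]]
ft_force: [0.9, -0.6, -4.3]
grip_width: 0.0527
```

Emit:
jog_arm:
  dr:
    - [0,0,0]
    - [0,0,0]
    - [0,0,0]
    - [0,0,0]
    - [0,0,0]
    - [0,0,0]
    - [0,0,0]
    - [0,0,0]
    - [0,0,0]
    - [0,0,0]
  slide:
    - [0.0155,0.039,0]
    - [0.0155,0.039,0]
    - [0,0,0]
    - [0,0,0]
    - [0,0,0]
    - [0,0,0]
    - [0,0,0]
    - [0,0,0]
    - [0,0,0]
    - [0,0,0]
  gripper: [-1,-1,-1,-1,-1,-1,-1,-1,-1,-1]

```text
time_s: 20.8
position: [0.5354, -0.3284, 0.2169]
tool_rot: [[0.888, -0.461, 0.0], [-0.461, -0.888, -0.0], [0.0, 0.0, -1.0]]
ft_force: [0.9, -0.9, -4.1]
grip_width: 0.0531
```

```bash
python3 - <<'E'
from h import *
o=observe();P=o['position'];print(P,o['ft_force'],o['time_s'])
snap('wrist','w10')
print(proj('w10',[P[0],P[1],.004]))
E
```

```text
[ 0.53542217 -0.32835709  0.21691176] [ 0.93804528 -0.92142608 -4.07551234] 20.8
[313.36165395 207.96492476]
```

View pics/w10.png

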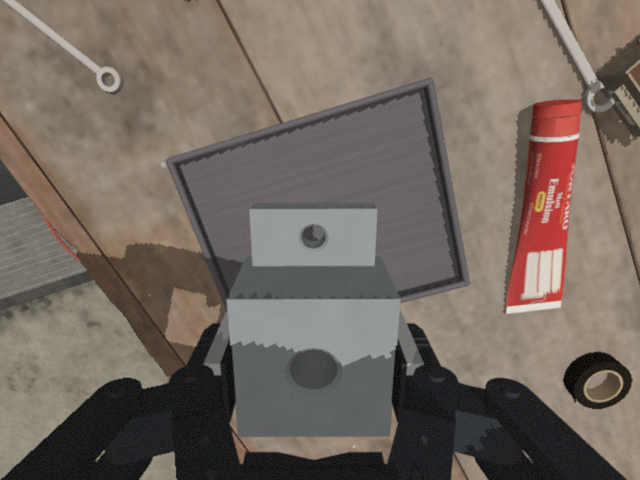

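The block is held level. The tray corners are at (167,160), (430,80) and (467,284). I'll compute the tray centre.

```bash
python3 - <<'E'
from h import *
a,b,c=[onz('w10',u,v,.021) for u,v in[(167,160),(430,80),(467,284)]]
print(a,b,c,(a+c)/2,np.linalg.norm(a-b),np.linalg.norm(b-c),np.degrees(np.arctan2(*(b-a)[1::-1])))
print(tri([('w10',167,160),('side0',358,203)]),tri([('w10',430,80),('side0',291,197)]),tri([('w10',467,284),('side0',304,164)]))
P=observe()['position'];R=observe()['tool_rot'];print(R.T@(((a+c)/2)-P))
E
```

```text
[ 0.44976699 -0.23428137  0.021     ] [ 0.6628084  -0.27663542  0.021     ] [ 0.62837898 -0.45125972  0.021     ] [ 0.53907299 -0.34277054  0.021     ] 0.2172107432417382 0.1779860427666663 -11.244172106773739
(array([ 0.43837917, -0.2338959 ,  0.00252834]), [0.004225897282789673, 0.004225897282789784]) (array([ 0.66730698, -0.27839441, -0.01035604]), [0.0038692205245473192, 0.0038692205245472503]) (array([ 0.63068567, -0.45854539,  0.00890828]), [0.00029272956569019936, 0.00029272956569018977])
[0.00985994 0.01106841 0.19588443]
```

Emit:
jog_arm:
  dr:
    - [0,0,0]
    - [0,0,0]
    - [0,0,0]
    - [0,0,0]
    - [0,0,0]
    - [0,0,0]
    - [0,0,0]
    - [0,0,0]
    - [0,0,0]
    - [0,0,0]
  slide:
    - [0.01,0.011,0.01]
    - [0,0,0.025]
    - [0,0,0.035]
    - [0,0,0.035]
    - [0,0,0.035]
    - [0,0,0.025]
    - [0,0,0.015]
    - [0,0,0.006]
    - [0,0,0]
    - [0,0,0]
  gripper: [-1,-1,-1,-1,-1,-1,-1,-1,-1,-1]

```text
time_s: 21.85
position: [0.5396, -0.3435, 0.0315]
tool_rot: [[0.887, -0.461, 0.001], [-0.461, -0.887, -0.001], [0.001, 0.0, -1.0]]
ft_force: [-0.2, -0.9, -2.5]
grip_width: 0.0531
```

Emit:
jog_arm:
  dr:
    - [0,0,0]
    - [0,0,0]
    - [0,0,0]
    - [0,0,0]
    - [0,0,0]
    - [0,0,0]
    - [0,0,0]
    - [0,0,0]
    - [0,0,0]
    - [0,0,0]
  slide:
    - [0,0,0.002]
    - [0,0,0.002]
    - [0,0,0.001]
    - [0,0,0.001]
    - [0,0,0.001]
    - [0,0,0]
    - [0,0,0]
    - [0,0,0]
    - [0,0,0]
    - [0,0,0]
  gripper: [-1,-1,-1,-1,-1,-1,-1,-1,-1,-1]

```text
time_s: 22.85
position: [0.5392, -0.3429, 0.0239]
tool_rot: [[0.887, -0.461, 0.0], [-0.461, -0.887, -0.0], [0.0, 0.0, -1.0]]
ft_force: [0.6, -0.0, -3.8]
grip_width: 0.0531
```

Emit:
jog_arm:
  dr:
    - [0,0,0]
    - [0,0,0]
    - [0,0,0]
    - [0,0,0]
    - [0,0,0]
    - [0,0,0]
    - [0,0,0]
    - [0,0,0]
    - [0,0,0]
    - [0,0,0]
  slide:
    - [0,0,0.0005]
    - [0,0,0.0005]
    - [0,0,0.0005]
    - [0,0,0.0005]
    - [0,0,0.0003]
    - [0,0,0]
    - [0,0,0]
    - [0,0,0]
    - [0,0,0]
    - [0,0,0]
  gripper: [-1,-1,-1,-1,-1,-1,-1,-1,-1,-1]

```text
time_s: 23.85
position: [0.5392, -0.3429, 0.0218]
tool_rot: [[0.887, -0.461, 0.0], [-0.461, -0.887, -0.0], [0.0, 0.0, -1.0]]
ft_force: [-2.2, 1.1, 3.2]
grip_width: 0.0533
```

Contact came at the expected height (TCP 0.0218). Releasing and rising.

Emit:
jog_arm:
  dr:
    - [0,0,0]
    - [0,0,0]
    - [0,0,0]
    - [0,0,0]
    - [0,0,0]
    - [0,0,0]
    - [0,0,0]
    - [0,0,0]
    - [0,0,0]
    - [0,0,0]
  slide:
    - [0,0,0]
    - [0,0,0]
    - [0,0,0]
    - [0,0,0]
    - [0,0,-0.01]
    - [0,0,-0.03]
    - [0,0,-0.04]
    - [0,0,-0.04]
    - [0,0,-0.04]
    - [0,0,-0.02]
  gripper: [0.5,0.8,1,1,1,1,1,1,1,1]

```text
time_s: 24.85
position: [0.5398, -0.3433, 0.2065]
tool_rot: [[0.887, -0.461, 0.005], [-0.461, -0.887, -0.004], [0.006, 0.002, -1.0]]
ft_force: [-0.4, -0.0, -0.6]
grip_width: 0.0856
```

Emit:
jog_arm:
  dr:
    - [0,0,0]
    - [0,0,0]
    - [0,0,0]
    - [0,0,0]
    - [0,0,0]
    - [0,0,0]
    - [0,0,0]
    - [0,0,0]
    - [0,0,0]
    - [0,0,0]
  slide:
    - [0,0,-0.03]
    - [0,0,-0.02]
    - [0,0,0]
    - [0,0,0]
    - [0,0,0]
    - [0,0,0]
    - [0,0,0]
    - [0,0,0]
    - [0,0,0]
    - [0,0,0]
  gripper: [1,1,1,1,1,1,1,1,1,1]

```text
time_s: 25.85
position: [0.5392, -0.3428, 0.2514]
tool_rot: [[0.887, -0.461, -0.0], [-0.461, -0.887, 0.0], [-0.0, -0.0, -1.0]]
ft_force: [-0.8, -0.0, -0.5]
grip_width: 0.0855
```

```bash
python3 - <<'E'
from h import *
o=observe();P=o['position'];print(P,o['ft_force'],o['time_s'])
snap('wrist','w11');snap('side','s11')
p=load('w11')[0]
q=cv2.resize(load('s11')[0][140:260,260:400],None,fx=2.8,fy=2.8,interpolation=cv2.INTER_CUBIC)
p=cv2.resize(p,(448,336)); cv2.imwrite('pics/c11.png',cv2.resize(np.hstack([p,q]),None,fx=.94,fy=.94))
E
```

```text
[ 0.53917985 -0.34284776  0.25143247] [-0.81269589 -0.02160892 -0.47326164] 25.85
```

View pics/c11.png

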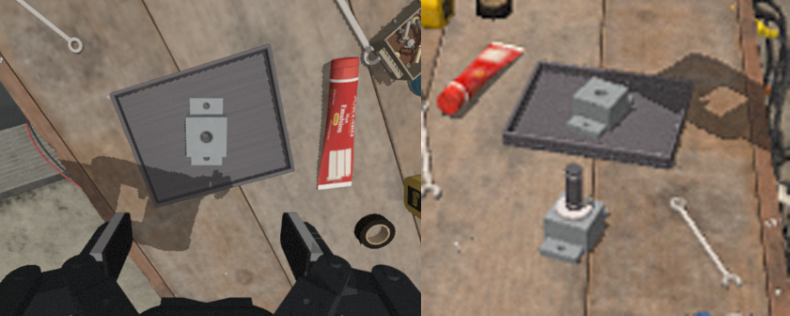

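The reject lies flat in the middle of the tray, and the gauge stands seated in the wide block. The gripper is clear and nothing touches it, so I'm handing in.

```bash
python3 -c "
from h import *
print(env.close_job())"
```

```text
the job is handed in; nothing more can be done
None
```

The job is handed in at about 26 s of the 54 s allowed; no verdict was reported.

- **Gauge:** I took it by its handle from the rest and lowered it into the bore of the wide block at about (0.564, -0.099). No sideways contact showed on the way down. The flange made contact with the tool at z = 0.064, as the given sizes predict. The last side picture shows it standing upright, with the block apparently where it was.
- **Reject block:** I then gripped the narrow block on its x faces and set it in the tray at about (0.539, -0.343). Contact came at the expected height, and the last wrist and side pictures show it flat near the middle of the tray. The gripper was open about 0.2 m above everything.

**Checks that disagreed:**
- The wide bore's y differed by about 1.4 mm between the wrist views (-0.1002 against -0.0988). I went in at -0.0991, inside the 3 mm clearance.
- The narrow block's first height came out at 29 mm because its bore was cut by the image edge. A second pair of views gave 37.8 mm, against 38 mm expected.
- The tray rim heights from crude side-view pixels were unusable. The tray's measured size (217 x 178 mm) and the contact height agreed with the text.
- The gripper read about 18.5 mm on the 20 mm handle and 53 mm on the 54 mm block.

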